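Lift the ring biscuit with the serving tongs

TASK

Take the serving tongs out of their caddy, put one prong down through the hole of the ring-shaped biscuit on the board with the other prong outside it, squeeze the tongs shut on the rim and lift the biscuit at least 10 cm above the counter. Touch the biscuits only with the tongs, and leave the two solid round biscuits where they lie. Finish while still holding the biscuit up in the tongs: do not put anything down or let go.

Things in the scene. Friction and masses are not known exactly. Their poses are not given: they have to be found in the camera images.
- tongs_grip (a point): Grip point of small steel tongs (loose, 60 g, 116 mm tall) standing upright, prongs down, in the caddy: midway between the black grip pads, 72 mm above the prong tips, 44 mm below the tongs' top. z is up along the tongs; y is the line along which they close (grip along it). Pads 20 mm wide (x), 10 mm high; 48 mm over their outsides when open. Squeezed to 46 mm they can be carried, still open.
- tip_left (a point): Centre of the bottom end of the tongs' +y prong. The two prongs are straight, 44 mm long, 8 mm (y) by 10 mm (x) thick; when open their centres are 25 mm either side of the tongs' middle along y (clear gap 42 mm).
- tip_right (a point): Centre of the bottom end of the tongs' -y prong.
- jaw_left (a joint): Closing angle of the tongs' +y arm, rad: 0 open, about 0.11 on the biscuit's rim, 0.19 shut on nothing; the other arm moves alike. Hinge 38 mm above the grip point: 1 mm less over the pads brings the tips 2.9 mm closer; shut at about 34 mm over the pads. A spring opens the tongs: each pad takes 1.6 N to start, about 6 N at the biscuit's rim.
- caddy: Fixed wooden tongs caddy, an upright open-topped pocket; origin at the centre of its underside. Outside 30 (x) by 72 (y) mm, 36 mm high, on a 50 by 92 mm foot; its floor is 5 mm above the counter, walls 5 mm, so the tongs stand in it with about 5 mm play each way along x and 2 mm along y.
- ring_center (a point): Centre (half-way up) of the ring biscuit: flat golden-brown ring, outer diameter 64 mm, hole 32 mm, so its rim is 16 mm wide; 16 mm thick, 20 to 45 g, loose, lying flat on the board. z is its axis, up.
- disc_a: A solid round biscuit without a hole, same colour, 64 mm in diameter and 16 mm thick, loose on the board; origin at the centre of its underside.
- disc_b: The other solid round biscuit, like disc_a.
- board: Fixed dark wooden serving board, 110 (x) by 300 (y) by 10 mm thick, flat on the counter, origin at the centre of its underside. The three biscuits lie in a row along its y, about 95 mm apart, in any order.
Things that resemble listed ones, but are neither listed nor needed, are in the scene too. Leave any black look-alike of the part that bears ring_center alone.

How it is judged:
On the way, in this order (a step that is already met when the one before it is completed fails the run):
1. the tongs are gripped and lifted clear out of the caddy (contact force between the fingers and tongs above 1 N and height (world z) of tongs_grip above 0.12 m), for 0.1 s.
2. one prong of the gripped tongs is down in the hole of the ring biscuit on the board (contact force between the fingers and tongs above 1 N and ((horizontal distance between tip_left and ring_center below 0.016 m and z of tip_left in the frame of ring_center between -0.03 and 0.002 m) or (horizontal distance between tip_right and ring_center below 0.016 m and z of tip_right in the frame of ring_center between -0.03 and 0.002 m)) and height (world z) of ring_center below 0.03 m), for 0.1 s.
At the end, for the whole second after the job is handed in: Tongs held in the gripper (over 1 N) and closed (over 0.06 rad) on the ring biscuit (over 0.5 N), which no finger or arm touches; its centre is over 100 mm above the counter, a prong tip within 35 mm of it, at rest (under 50 mm/s) (contact force between the fingers and tongs above 1 N and height (world z) of ring_center above 0.1 m and contact force between tongs and ring_biscuit above 0.5 N and contact force between each of the fingers, the arm and ring_biscuit below 0.1 N and value of joint jaw_left above 0.06 rad and linear speed of ring_biscuit below 0.05 m/s and distance between any of tip_left, tip_right and ring_center below 0.035 m); the arm keeps its last pose, push and grip.
It fails at once if the gripper or arm touches a biscuit (contact force between any of the fingers, the arm and ring_biscuit above 0.5 N or contact force between any of the fingers, the arm and disc_a above 0.5 N or contact force between any of the fingers, the arm and disc_b above 0.5 N).
It fails at once if a solid biscuit is shifted by more than 20 mm (distance of any of disc_a, disc_b from where it was at the start of the episode above 0.02 m).
It also fails if it takes over 38 s, if anything falls off the work surface, if the arm or the gripper's body presses on something with over 40 N, if the wrist force passes 120 N, or if a joint passes its speed limit or range.

ROBOT

A 7-joint arm with a two-finger parallel gripper is mounted at the origin on the work surface. World frame = base frame: x ahead of the robot, y to its left, z up, the work surface at z = 0. Lengths are in m, angles in rad, forces in N, time in s.
With the tool pointing down it reaches from about 0.425 to 0.875 m from the base axis. Payload 4.7 kg.
Tool frame: the origin (TCP) lies on the centre line of the jaws, within the pads' length; the fingertips stand 14 mm ahead of it and the grasp point (between the pads) lies 5 mm behind it; z points along the fingers, y is the direction in which the jaws open and shut (so a half turn about z gives the same grasp; the last joint's range is limited). The gripper opens to 87 mm and grips with 3 to 60 N. Pads are 19 mm wide; open, the fingers measure 117 mm over their backs; the gripper's body (75 mm by 190 mm) begins 51 mm behind the grasp point.
Start: joints at [-1.147, 0.321, -0.07, 1.45, 0.023, 1.371, -0.057], TCP at [0.259, 0.596, 0.237] pointing down, gripper open.
Joint ranges: [-2.86, 2.86], [-0.3, 2.09], [-1.38, 1.24], [0.06, 2.45], [-1.56, 4.7], [0.09, 2.05], [-2.69, 2.69]. Speed limits (rad/s): [2.57, 2.57, 3.14, 3.14, 3.14, 3.14, 3.14].

INTERFACE

Orientations are given as a rotation vector (axis times angle).
In Python, from bench import ctrl gives the robot as it stands. The module is installed in compiled form; this text tells all that it offers.
- The arm moves only by the tool step_arm, never from a script. Its argument "plan" is a list of rows, each a list of 3 entries, a list of its own where there are three numbers: the turn, a rotation vector about the tool's x, y, z in rad, then the shift along the tool's x, y, z in m, then the closure in counts, from 0 (fully open) to 255 (shut). In form: [[[rx, ry, rz], [x, y, z], hand], ...]. A call has exactly 10 rows; each row is the pose to reach, as a shift and turn from the pose commanded when the call began, along the tool's axes at that moment; what a row does not reach only later rows make up. A row lasts 1/8 s, in which the tool goes at most 62.5 mm and 10.7 degrees, less where a joint would pass 70% of its speed; a pose out of reach is approached as far as the arm can. A call with a gripper value outside its range is refused whole. The fingers move at their own pace and stop on an object; "squeeze" is the grip in N (left out, the last holds). Time passes only in rows, so rows that repeat a pose let the fingers close, or fill a call up. It gives the time, the measured TCP pose, the force and the opening at its end, in the units of the state.
- ctrl.get_state(): the state, without advancing time (a new reading comes with each control period).
- ctrl.get_image(name): name is "scene" or "top"; returns the picture (420x560x3 uint8, red, green, blue); there is no depth.
- ctrl.calibration(name): a dict with "fov_y" (degrees; the focal length in pixels is half the picture's height over the tangent of half this angle, whatever the lens; pixels are square), "cx", "cy" (the principal point, pixels), "k1" (the pictures are not rectified: a ray, as slopes to the right and down, at radius r is drawn at 1 + k1 r^2 times it, then the intrinsics apply), "rvec" (rotation vector, rad) and "tvec" (3), from world to camera coordinates, as OpenCV has them. Camera axes: x right, y down, z forward; pixel columns grow to the right and rows downward; lengths in m; the calibration is good to about 2 mm. A picture is of the moment at which its call begins. calibration takes no time and is no camera call.
- ctrl.close_job(): hands the job in, once; it reports no verdict.
Trained networks look in the newest picture that a camera, given by its name, has taken for a name from the list of things; names that differ only in an ending like _2 or _b are one class to them, and where a whole thing is asked for, a point or a joint stands for the part that bears it (a point fixed in the world has none). Each returns a list of dicts, best first, with "score" (0 to 1); they miss things now and then, are a little off and sometimes report something else, mostly with a low value. They report only what shows in the picture. A call takes as long as a camera call. They do not tell look-alikes from the thing itself.
- ctrl.cut_out(camera, label): "pixels" (420x560 bool, what is visible of it) and "rect" ([left, top, width, height] in pixels, round what is visible of it).
The state is a dict: "time": time; "joint_positions": joint angles; "qd": joint speeds; "joint_torque": joint torques, N m; "position": TCP position; "tool_rot": TCP orientation; "ft_force": force on the tool from outside, world axes, zero at the start; "torque": the same for the moment, N m; "grip_width": opening from 0.0 (shut) to 1.0 (fully open).
Only numpy, scipy, OpenCV 4.12 (cv2) and the standard library are available. Lean on these libraries where they do the work, as an engineer would, in place of code of your own. Each camera call takes 0.05 s, during which the arm holds its last target.

## Working session

There is one attempt and no reset: what is moved stays moved. The work goes in short steps, Python scripts to look and compute and a tool call to move; the robot and the scene stay as the last step left them, time stands still between calls to the robot, and variables do not carry over. Pictures are saved under pics/ and viewed, and the job is handed in when it is done.

Besides the shell and the picture viewer there is one more tool, called after "Request:" as a command line: name --argument value ..., lists and objects as JSON in quotes. step_arm: Moves the arm, as the interface text tells. Its arguments: {"type":"object","properties":{"plan":{"type":"array"},"squeeze":{"type":"number"}},"required":["plan"]}

```bash
mkdir -p pics; ls; python3 - <<'E'
from bench import ctrl
import cv2
for n in("scene","top"):
    im=ctrl.get_image(n); cv2.imwrite(f"pics/{n}0.png",im[:,:,::-1]); print(n,ctrl.calibration(n))
s=ctrl.get_state()
for k in("time","position","tool_rot","ft_force","grip_width"):print(k,s[k])
E
```

```text
pics
scene {'fov_y': 43.5319554700586, 'cx': 282.79291931558413, 'cy': 205.2794529431365, 'k1': -0.03206355699853126, 'rvec': array([ 0.60751723,  2.53925388, -1.28334833]), 'tvec': array([ 0.53211226, -0.03192642,  1.52094963])}
top {'fov_y': 52.71404393358237, 'cx': 283.04597251888003, 'cy': 209.39274418846006, 'k1': -0.12891292108717922, 'rvec': array([ 2.15167604, -2.132061  ,  0.21098457]), 'tvec': array([-0.05451397,  0.60296585,  0.9857311 ])}
time 0.1
position [0.2588473  0.59572908 0.23556265]
tool_rot [-6.39112363e-01 -3.07566096e+00  2.63780841e-03]
ft_force [ 0.18354593  0.19658455 -0.69075278]
grip_width 0.9935242522219988
```

View pics/scene0.png

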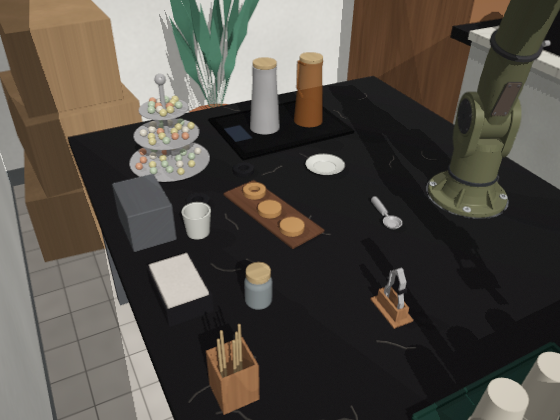

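View pics/top0.png

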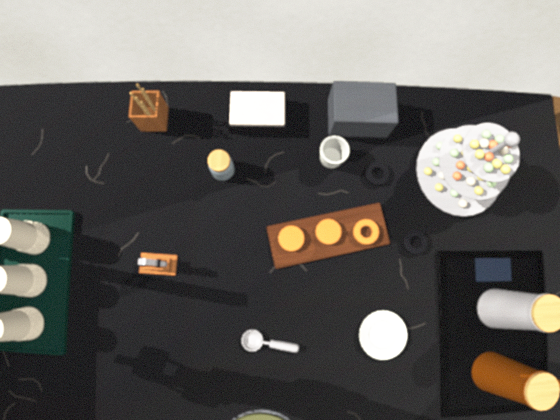

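Scene: the ring biscuit is at about (365,232) in top and (255,190) in scene, and the caddy with the tongs is at about (158,264) in top and (393,300) in scene. Black look-alike rings are at (378,174) and (415,243) in top. Next I run the segmentation.

```bash
cat > h.py <<'E'
import numpy as np,cv2
from bench import ctrl
class Cam:
    def __init__(s,n):
        c=ctrl.calibration(n); f=210/np.tan(np.radians(c['fov_y']/2))
        s.K=np.array([[f,0,c['cx']],[0,f,c['cy']],[0,0,1.]]); s.d=np.array([c['k1'],0,0,0.]); s.rv=np.array(c['rvec']);s.t=np.array(c['tvec']);s.R=cv2.Rodrigues(s.rv)[0]; s.C=-s.R.T@s.t
    def proj(s,P): return cv2.projectPoints(np.atleast_2d(np.asarray(P,float)),s.rv,s.t,s.K,s.d)[0][:,0]
    def ray(s,uv):
        u=cv2.undistortPoints(np.asarray(uv,float).reshape(-1,1,2),s.K,s.d)[:,0]
        return np.c_[u,np.ones(len(u))]@s.R
    def onz(s,uv,z):
        r=s.ray(uv); return s.C+r*((z-s.C[2])/r[:,2])[:,None]
E
python3 - <<'E'
from h import *
import pickle
D={}
for n in("scene","top"):
    im=ctrl.get_image(n); cam=Cam(n); print(n,'C',cam.C.round(3)); ov=im.copy()
    D[n,'im']=im
    for l in("caddy","tongs_grip","ring_center","board","disc_a"):
        o=ctrl.cut_out(n,l)
        D[n,l]=o
        for q in o[:5]:
            v,u=np.nonzero(q['pixels']); m=[u.mean(),v.mean()]
            print(n,l,round(q['score'],2),q['rect'],np.round(m,1),len(u),cam.onz([m],.02)[0].round(4))
pickle.dump(D,open('d.pkl','wb'))
print(ctrl.get_state()['time'])
for n,r in(("scene",(360,250,430,340)),("top",(120,235,200,295)),("top",(255,195,400,275)),("scene",(210,170,330,250))):
    a=D[n,'im'][r[1]:r[3],r[0]:r[2]]
    cv2.imwrite(f"pics/c_{n}{r[0]}.png",cv2.resize(a,None,fx=5,fy=5,interpolation=cv2.INTER_CUBIC)[:,:,::-1])
E
```

```text
scene C [1.062 0.854 0.86 ]
scene caddy 0.84 [372.5, 289.7, 40.3, 39.4] [392.  308.7] 805 [0.4795 0.277  0.02  ]
scene tongs_grip 0.72 [382.7, 268.2, 22.9, 40.8] [396.8 286.2] 512 [0.4282 0.2267 0.02  ]
scene ring_center 0.82 [232.5, 162.1, 20.2, 17.2] [242.8 169.9] 255 [ 0.5413 -0.3716  0.02  ]
scene ring_center 0.68 [186.8, 195.2, 23.9, 7.3] [197.9 197.8] 174 [ 0.7107 -0.2942  0.02  ]
scene ring_center 0.64 [245.3, 181.5, 22.2, 18.4] [253.9 190.9] 317 [ 0.558  -0.2574  0.02  ]
scene board 0.76 [224.6, 186.6, 96.2, 62.6] [274.9 217. ] 1841 [ 0.5595 -0.1236  0.02  ]
scene disc_a 0.93 [258.3, 201.7, 25.9, 16.4] [269. 209.] 306 [ 0.5578 -0.1622  0.02  ]
scene disc_a 0.88 [281.3, 215.5, 24.1, 20.7] [291.1 226.4] 392 [ 0.54   -0.0697  0.02  ]
scene disc_a 0.23 [382.0, 271.5, 13.5, 29.0] [389.4 283.3] 188 [0.4377 0.2116 0.02  ]
top C [ 0.425 -0.025  1.076]
top caddy 0.93 [137.5, 251.5, 40.2, 22.9] [159.3 263.7] 536 [0.4686 0.2574 0.02  ]
top tongs_grip 0.56 [135.9, 257.9, 31.5, 5.6] [150.2 261.9] 169 [0.4727 0.2806 0.02  ]
top ring_center 0.91 [403.5, 229.6, 24.1, 25.1] [414.2 241.8] 390 [ 0.529  -0.3846  0.02  ]
top ring_center 0.9 [352.8, 220.1, 26.1, 23.8] [365.4 231.8] 432 [ 0.554  -0.2586  0.02  ]
top ring_center 0.59 [363.8, 160.6, 27.6, 25.9] [376.6 172.7] 432 [ 0.7088 -0.2926  0.02  ]
top board 0.86 [266.0, 203.9, 125.4, 63.2] [329.4 235.5] 3741 [ 0.5437 -0.1668  0.02  ]
top disc_a 0.89 [279.8, 225.0, 20.8, 24.3] [291.1 238. ] 485 [ 0.5366 -0.0705  0.02  ]
top disc_a 0.85 [319.1, 217.4, 23.3, 28.7] [328.  231.6] 464 [ 0.5537 -0.1633  0.02  ]
0.7
```

View pics/c_scene360.png

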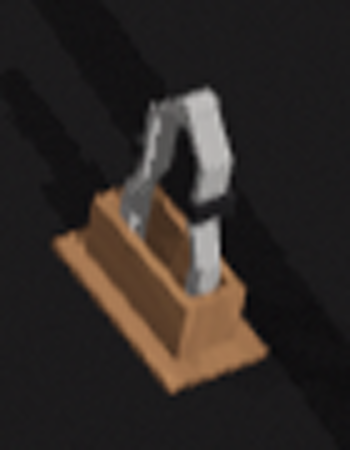

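View pics/c_top120.png

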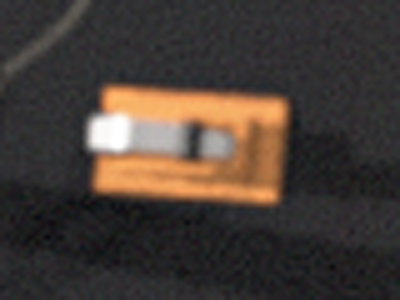

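View pics/c_top255.png

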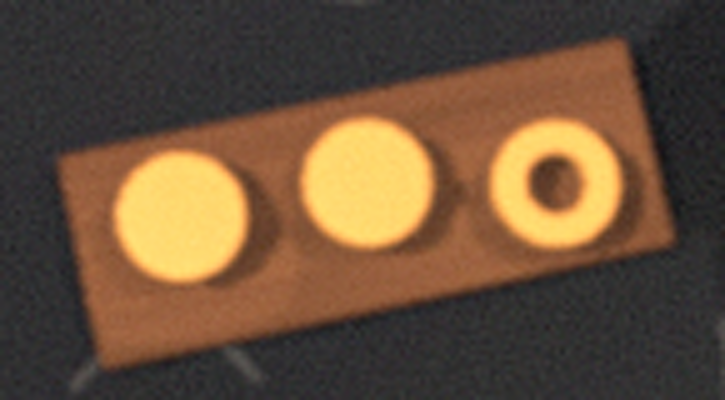

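View pics/c_scene210.png

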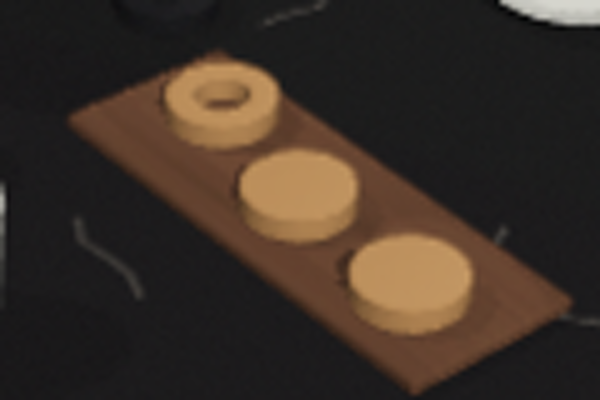

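```bash
python3 - <<'E'
from h import *
import pickle
from scipy.optimize import least_squares
D=pickle.load(open('d.pkl','rb')); T=Cam('top');S=Cam('scene')
ft=np.array([[141,252],[177.8,254.6],[175.6,275.7],[138.8,273.4]])
fs=np.array([[371,298.5],[395,328],[413.5,320.5]])
print(T.onz(ft,.005).round(4)); print(S.onz(fs,.005).round(4))
# top-view corners: order (+y,+x),( -y,+x),(-y,-x),(+y,-x)
loc=np.array([[.025,.046],[.025,-.046],[-.025,-.046],[-.025,.046]])
def R(a):return np.array([[np.cos(a),-np.sin(a)],[np.sin(a),np.cos(a)]])
def cor(p,idx,z): return np.c_[loc[idx]@R(p[2]).T+p[:2],np.full(len(idx),z)]
# scene fs order guess: nearest loc
ps=S.proj(cor([.469,.257,-.06],[0,1,2,3],.005));print('pred scene',ps.round(1))
rt=least_squares(lambda p:(T.proj(cor(p,[0,1,2,3],.005))-ft).ravel(),[.469,.257,0]); print('caddy top',rt.x.round(4),rt.cost)
idx=[int(np.argmin(np.hypot(*(ps-q).T))) for q in fs];print(idx)
rs=least_squares(lambda p:(S.proj(cor(p,idx,.005))-fs).ravel(),rt.x); print('caddy scene',rs.x.round(4),rs.cost)
# tongs top centre
print('tongs top',T.onz([[141.6,261.6]],.121)[0].round(4)); print('pad near',T.onz([[159,263]],.077).round(4))
print('scene tongs top', S.onz([[397,269]],.121).round(4))
# ring: triangulate masks tops
for l in('ring_center',"disc_a"):
  for c,z in((T,.018),(S,.018)):
    n='top' if c is T else 'scene'
    for q in D[n,l][:3]:
      v,u=np.nonzero(q['pixels']);print(l,n,c.onz([[u.mean(),v.mean()]],z)[0].round(4))
# silhouettes of ring by hole in top picture
print('hole',T.onz([[255+557/5,195+183/5]],.02).round(4), 'outer top',T.onz([[255+556/5,195+183/5]],.026).round(4))
print('cups',T.onz([[10,237],[48,237],[48,280]],0).round(3),T.onz([[0,232]],.12).round(3))
E
```

```text
[[0.4978 0.3101 0.005 ]
 [0.4928 0.2151 0.005 ]
 [0.4398 0.2185 0.005 ]
 [0.4437 0.3129 0.005 ]]
[[0.4927 0.2208 0.005 ]
 [0.4966 0.3139 0.005 ]
 [0.4483 0.3151 0.005 ]]
pred scene [[391.4 323.9]
 [368.7 295. ]
 [387.4 288.8]
 [410.9 316.9]]
caddy top [ 0.4685  0.2641 -0.0491] 1.736011226223181
[1, 0, 3]
caddy scene [ 0.4702  0.2683 -0.043 ] 0.22928288064048882
tongs top [0.4683 0.2712 0.121 ]
pad near [[0.4678 0.2429 0.077 ]]
scene tongs top [[0.4733 0.262  0.121 ]]
ring_center top [ 0.5292 -0.3853  0.018 ]
ring_center top [ 0.5543 -0.259   0.018 ]
ring_center top [ 0.7093 -0.2931  0.018 ]
ring_center scene [ 0.5401 -0.3746  0.018 ]
ring_center scene [ 0.7099 -0.297   0.018 ]
ring_center scene [ 0.5568 -0.26    0.018 ]
disc_a top [ 0.5369 -0.0706  0.018 ]
disc_a top [ 0.5539 -0.1635  0.018 ]
disc_a scene [ 0.5566 -0.1646  0.018 ]
disc_a scene [ 0.5388 -0.0719  0.018 ]
disc_a scene [0.4362 0.2101 0.018 ]
hole [[ 0.5545 -0.2613  0.02  ]] outer top [[ 0.5537 -0.2594  0.026 ]]
cups [[0.53  0.678 0.   ]
 [0.532 0.567 0.   ]
 [0.42  0.557 0.   ]] [[0.529 0.628 0.12 ]]
```

```bash
cat >> h.py <<'E'
from scipy.spatial.transform import Rotation as Ro
def rel(p,yaw,base=None):
    """target TCP p, world angle of tool y from world y; tool down"""
    s=ctrl.get_state(); P0=np.array(s['position']); R0=Ro.from_rotvec(s['tool_rot']) 
    if base is not None: P0,R0=np.array(base[0]),Ro.from_rotvec(base[1])
    y=np.array([-np.sin(yaw),np.cos(yaw),0]);z=np.array([0,0,-1.]);Rt=Ro.from_matrix(np.c_[np.cross(y,z),y,z])
    print('turn',(R0.inv()*Rt).as_rotvec().round(4),'shift',R0.inv().apply(np.array(p)-P0).round(4))
E
python3 - <<'E'
from h import *
rel([.4695,.266,.190],-.046); rel([.4695,.266,.072],-.046)
rel([.4695,.266,.190],-.046,([.259,.596,.237],ctrl.get_state()['tool_rot']))
E
```

```text
turn [ 1.000e-04  1.000e-04 -3.638e-01] shift [-0.3246 -0.219   0.0466]
turn [ 1.000e-04  1.000e-04 -3.638e-01] shift [-0.3246 -0.219   0.1646]
turn [ 1.000e-04  1.000e-04 -3.638e-01] shift [-0.3245 -0.2188  0.047 ]
```

Request:
step_arm --plan '[[[0, 0, -0.05], [-0.04, -0.027, 0], 0], [[0, 0, -0.1], [-0.09, -0.06, 0], 0], [[0, 0, -0.16], [-0.135, -0.09, 0], 0], [[0, 0, -0.22], [-0.18, -0.12, 0.005], 0], [[0, 0, -0.28], [-0.225, -0.15, 0.015], 0], [[0, 0, -0.33], [-0.27, -0.18, 0.025], 0], [[0, 0, -0.364], [-0.3, -0.203, 0.035], 0], [[0, 0, -0.364], [-0.3246, -0.219, 0.047], 0], [[0, 0, -0.364], [-0.3246, -0.219, 0.047], 0], [[0, 0, -0.364], [-0.3246, -0.219, 0.047], 0]]' --squeeze 20

```text
time: 1.95
position: [0.4691, 0.2671, 0.1899]
tool_rot: [0.071, 3.141, 0.002]
ft_force: [-0.0, 0.4, -0.3]
grip_width: 1.003
```

```bash
python3 - <<'E'
from h import *
for n in("scene","top"):
    im=ctrl.get_image(n); 
    r=(320,180,460,340) if n=="scene" else (80,190,240,330)
    cv2.imwrite(f"pics/{n}1.png",cv2.resize(im[r[1]:r[3],r[0]:r[2]],None,fx=3.5,fy=3.5,interpolation=cv2.INTER_CUBIC)[:,:,::-1])
s=ctrl.get_state();print(s['time'],s['position'],s['tool_rot'],s['joint_positions'],s['grip_width'])
rel([.4695,.266,.072],-.046)
E
```

```text
2.05 [0.46891795 0.26767907 0.19008962] [6.81312480e-02 3.14035362e+00 1.68269560e-03] [-0.70111188  0.11409839  0.14376696  1.7948955  -0.01795049  1.23281107
  0.97508132] 0.9980570434608733
turn [0.0011 0.0005 0.0026] shift [-0.0006 -0.0018  0.1181]
```

View pics/scene1.png

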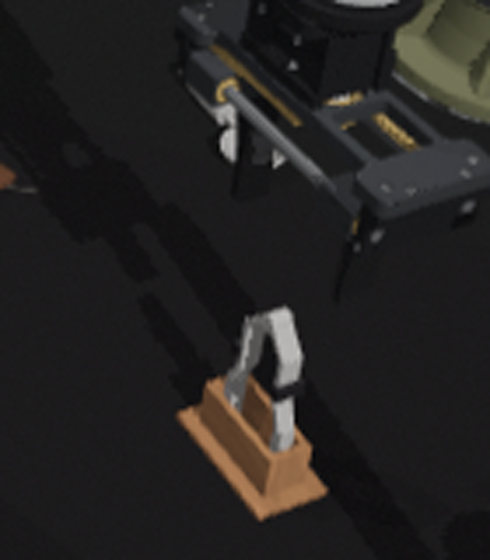

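Request:
step_arm --plan '[[[0, 0, 0], [0, 0, 0.02], 0], [[0, 0, 0], [0, 0, 0.045], 0], [[0, 0, 0], [0, 0, 0.07], 0], [[0, 0, 0], [0, 0, 0.095], 0], [[0, 0, 0], [0, 0, 0.11], 0], [[0, 0, 0], [0, 0, 0.118], 0], [[0, 0, 0], [0, 0, 0.118], 0], [[0, 0, 0], [0, 0, 0.118], 60], [[0, 0, 0], [0, 0, 0.118], 95], [[0, 0, 0], [0, 0, 0.118], 95]]'

```text
time: 3.3
position: [0.4697, 0.2661, 0.072]
tool_rot: [0.072, 3.14, 0.001]
ft_force: [0.6, 0.1, -0.3]
grip_width: 0.744
```

```bash
python3 - <<'E'
from h import *
for n in("scene",):
    im=ctrl.get_image(n); 
    r=(320,210,460,340)
    cv2.imwrite(f"pics/{n}2.png",cv2.resize(im[r[1]:r[3],r[0]:r[2]],None,fx=4,fy=4,interpolation=cv2.INTER_CUBIC)[:,:,::-1])
s=ctrl.get_state();print(s['time'],s['position'],s['tool_rot'],s['ft_force'],s['grip_width'],s['grip_width']*87)
E
```

```text
3.35 [0.46968735 0.26612528 0.07194315] [7.19452263e-02 3.14019826e+00 7.66955507e-04] [ 0.81509962  0.13561852 -0.94955837] 0.7038130995538506 61.231739661185
```

View pics/scene2.png

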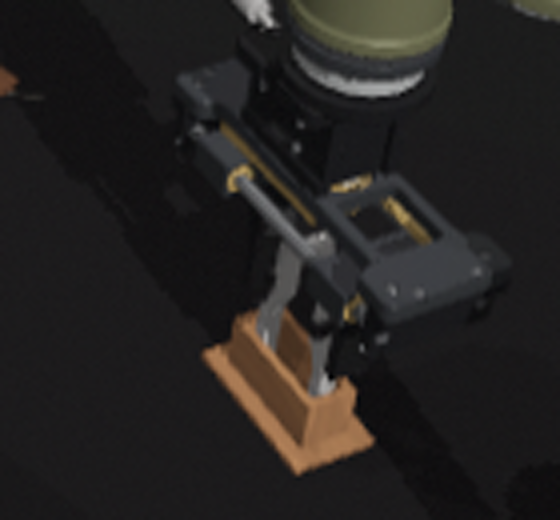

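The fingers straddle the tongs' pads at about (330,320) in the crop and nothing touches. I'll close to about 46 mm.

Request:
step_arm --plan '[[[0, 0, 0], [0, 0, 0], 105], [[0, 0, 0], [0, 0, 0], 113], [[0, 0, 0], [0, 0, 0], 118], [[0, 0, 0], [0, 0, 0], 121], [[0, 0, 0], [0, 0, 0], 121], [[0, 0, 0], [0, 0, 0], 121], [[0, 0, 0], [0, 0, 0], 121], [[0, 0, 0], [0, 0, 0], 121], [[0, 0, 0], [0, 0, 0], 121], [[0, 0, 0], [0, 0, 0], 121]]'

```text
time: 4.6
position: [0.4695, 0.266, 0.0716]
tool_rot: [0.072, 3.141, 0.0]
ft_force: [0.1, 0.5, -0.8]
grip_width: 0.527
```

```bash
python3 - <<'E'
from h import *
for i in range(5):
    ctrl.get_image("top")
    s=ctrl.get_state();print(s['time'],s['position'].round(4),s['ft_force'].round(2),s['grip_width']*87)
E
```

```text
4.65 [0.4695 0.2661 0.0716] [0.07 0.18 0.07] 45.93091732423526
4.7 [0.4695 0.266  0.0716] [-0.14  0.38  0.5 ] 45.90721615057831
4.75 [0.4695 0.266  0.0716] [-0.42  1.72 -0.79] 45.66665854634615
4.8 [0.4695 0.266  0.0716] [0.44 0.99 0.28] 45.41032911349606
4.85 [0.4695 0.266  0.0716] [-0.65  0.01 -0.03] 45.694421978028466
```

Request:
step_arm --plan '[[[0, 0, 0], [0, 0, 0], 123], [[0, 0, 0], [0, 0, -0.005], 123], [[0, 0, 0], [0, 0, -0.015], 123], [[0, 0, 0], [0, 0, -0.03], 123], [[0, 0, 0], [0, 0, -0.05], 123], [[0, 0, 0], [0, 0, -0.07], 123], [[0, 0, 0], [0, 0, -0.09], 123], [[0, 0, 0], [0, 0, -0.105], 123], [[0, 0, 0], [0, 0, -0.11], 123], [[0, 0, 0], [0, 0, -0.11], 123]]'

```text
time: 6.1
position: [0.4694, 0.266, 0.1817]
tool_rot: [0.072, 3.141, 0.0]
ft_force: [-0.3, -0.4, -1.1]
grip_width: 0.518
```

```bash
python3 - <<'E'
from h import *
im=ctrl.get_image("scene"); r=(310,170,450,330)
cv2.imwrite(f"pics/scene3.png",cv2.resize(im[r[1]:r[3],r[0]:r[2]],None,fx=3.7,fy=3.7,interpolation=cv2.INTER_CUBIC)[:,:,::-1])
s=ctrl.get_state();print(s['time'],s['position'].round(4),s['tool_rot'].round(4),s['ft_force'].round(2),s['grip_width']*87)
E
```

```text
6.15 [0.4692 0.2658 0.1811] [-7.1800e-02 -3.1402e+00  6.0000e-04] [ 0.27  0.4  -0.09] 45.021118594971654
```

View pics/scene3.png

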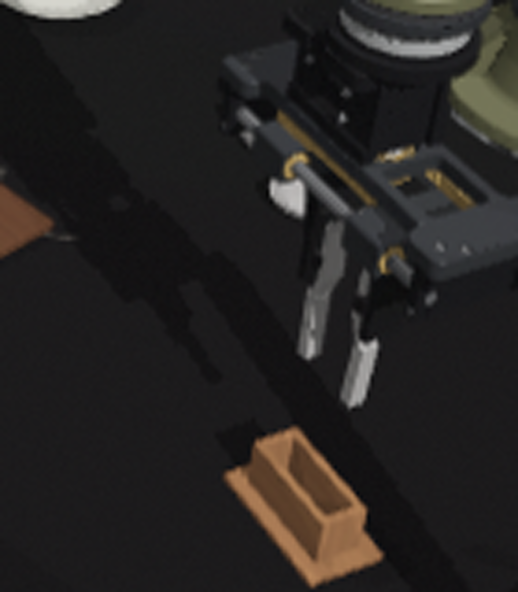

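```bash
python3 - <<'E'
from h import *
S=Cam('scene')
m=np.array([310,170])
a=m+np.array([310,353])/3.7; b=m+np.array([351,402])/3.7
y=np.array([.046,.999,0])
for w in(.0215,-.0215): print(S.proj(np.array([.4694,.266,.1145])+w*y).round(1))
print(a,b, S.onz([a,b],.1145).round(4))
# target
rd=np.array([.555,-.2595]); 
for yaw in (-.046,.2):
  y=np.array([-np.sin(yaw),np.cos(yaw)]); p=rd-.0235*y; print(yaw,p); rel([*p,.1816],yaw,([.4694,.266,.1816],[.072,3.141,0]))
E
```

```text
[[405.3 278.6]]
[[393.3 265.4]]
[393.78378378 265.40540541] [404.86486486 278.64864865] [[0.4674 0.2449 0.1145]
 [0.4713 0.2872 0.1145]]
-0.046 [ 0.55391938 -0.28297514]
turn [-0.     -0.0002  0.0002] shift [-0.1096 -0.5445 -0.    ]
0.2 [ 0.55966873 -0.28253156]
turn [ 0.000e+00 -2.000e-04 -2.458e-01] shift [-0.1153 -0.5438 -0.    ]
```

Request:
step_arm --plan '[[[0, 0, 0], [-0.003, -0.015, 0], 123], [[0, 0, 0], [-0.009, -0.045, 0], 123], [[0, 0, 0], [-0.017, -0.085, 0], 123], [[0, 0, 0], [-0.025, -0.125, 0], 123], [[0, 0, 0], [-0.034, -0.17, 0], 123], [[0, 0, 0], [-0.043, -0.215, 0], 123], [[0, 0, 0], [-0.052, -0.26, 0], 123], [[0, 0, 0], [-0.061, -0.305, 0], 123], [[0, 0, 0], [-0.07, -0.35, 0], 123], [[0, 0, 0], [-0.079, -0.395, 0], 123]]'

```text
time: 7.4
position: [0.5294, -0.1348, 0.1811]
tool_rot: [-0.073, -3.14, 0.0]
ft_force: [0.3, -0.7, 0.2]
grip_width: 0.518
```

Request:
step_arm --plan '[[[0, 0, 0], [-0.008, -0.04, 0], 123], [[0, 0, 0], [-0.016, -0.08, 0], 123], [[0, 0, 0], [-0.022, -0.11, 0], 123], [[0, 0, 0], [-0.027, -0.135, 0], 123], [[0, 0, 0], [-0.0305, -0.1495, 0], 123], [[0, 0, 0], [-0.0305, -0.1495, 0.02], 123], [[0, 0, 0], [-0.0305, -0.1495, 0.035], 123], [[0, 0, 0], [-0.0305, -0.1495, 0.045], 123], [[0, 0, 0], [-0.0305, -0.1495, 0.045], 123], [[0, 0, 0], [-0.0305, -0.1495, 0.045], 123]]'

```text
time: 8.65
position: [0.5544, -0.2827, 0.137]
tool_rot: [0.071, 3.14, -0.0]
ft_force: [0.6, 0.0, -0.5]
grip_width: 0.519
```

```bash
python3 - <<'E'
from h import *
im=ctrl.get_image("scene"); r=(200,120,340,260)
cv2.imwrite(f"pics/scene4.png",cv2.resize(im[r[1]:r[3],r[0]:r[2]],None,fx=4,fy=4,interpolation=cv2.INTER_CUBIC)[:,:,::-1])
im=ctrl.get_image("top"); r=(300,170,440,290)
cv2.imwrite(f"pics/top4.png",cv2.resize(im[r[1]:r[3],r[0]:r[2]],None,fx=4,fy=4,interpolation=cv2.INTER_CUBIC)[:,:,::-1])
s=ctrl.get_state();print(s['time'],s['position'].round(4),s['tool_rot'].round(4),s['ft_force'].round(2),s['grip_width']*87)
p=s['position'];S=Cam('scene');y=np.array([.046,.999,0])
for w in(.0215,-.0215):print((S.proj(p+w*y-[0,0,.067])-[200,120])*4)
rel([.5539,-.283,.1366],-.046)
E
```

```text
8.75 [ 0.5544 -0.283   0.1373] [ 7.1400e-02  3.1394e+00 -5.0000e-04] [ 0.26  0.13 -1.1 ] 44.96055775226827
[[215.5632056  219.52942823]]
[[192.43115682 189.12635943]]
turn [-0.0003  0.0014  0.0005] shift [ 0.0005 -0.      0.0007]
```

View pics/scene4.png

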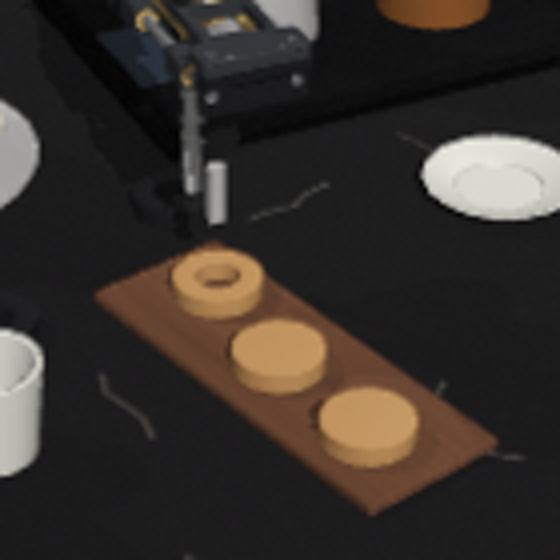

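View pics/top4.png

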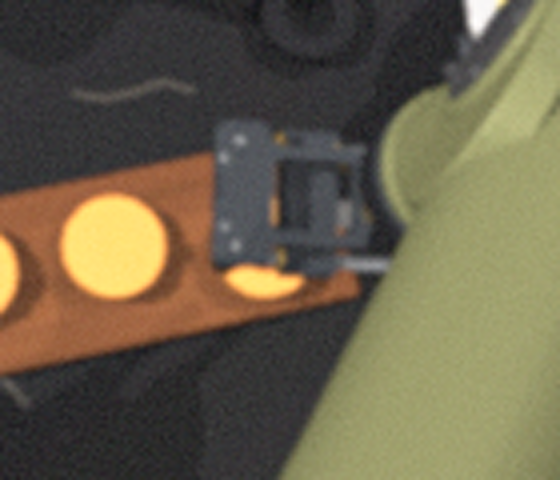

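```bash
python3 - <<'E'
from h import *
S=Cam('scene')
print(S.onz([[254.5,189.3]],.026))
o=ctrl.cut_out("scene","ring_center")
for q in o: 
  v,u=np.nonzero(q['pixels']);print(q['score'],u.mean(),v.mean(),S.onz([[u.mean(),v.mean()]],.018).round(4))
p=np.array([.5544,-.283,0]);y=np.array([.046,.999,0])
print(p+.0215*y)
E
```

```text
[[ 0.55684019 -0.25580545  0.026     ]]
0.72 197.08376963350784 198.0366492146597 [[ 0.7123 -0.2968  0.018 ]]
0.67 241.12442396313364 169.58986175115209 [[ 0.5439 -0.3784  0.018 ]]
0.61 253.7490774907749 190.51291512915128 [[ 0.5565 -0.2619  0.018 ]]
0.43 269.1767810026385 209.0 [[ 0.5561 -0.1642  0.018 ]]
[ 0.555389  -0.2615215  0.       ]
```

Request:
step_arm --plan '[[[0, 0, 0], [0, 0.001, 0.006], 123], [[0, 0, 0], [0, 0.001, 0.016], 123], [[0, 0, 0], [0, 0.001, 0.026], 123], [[0, 0, 0], [0, 0.001, 0.034], 123], [[0, 0, 0], [0, 0.001, 0.041], 123], [[0, 0, 0], [0, 0.001, 0.047], 123], [[0, 0, 0], [0, 0.001, 0.052], 123], [[0, 0, 0], [0, 0.001, 0.055], 123], [[0, 0, 0], [0, 0.001, 0.055], 123], [[0, 0, 0], [0, 0.001, 0.055], 123]]'

```text
time: 10.05
position: [0.5542, -0.282, 0.0818]
tool_rot: [0.072, 3.14, -0.0]
ft_force: [-0.1, -0.5, -0.1]
grip_width: 0.516
```

```bash
python3 - <<'E'
from h import *
im=ctrl.get_image("scene"); r=(215,130,315,230)
cv2.imwrite(f"pics/scene5.png",cv2.resize(im[r[1]:r[3],r[0]:r[2]],None,fx=6,fy=6,interpolation=cv2.INTER_CUBIC)[:,:,::-1])
for i in range(3):
    s=ctrl.get_state();print(s['time'],s['position'].round(4),s['tool_rot'].round(4),s['ft_force'].round(2),s['grip_width']*87)
    ctrl.get_image('top')
E
```

```text
10.1 [ 0.5542 -0.282   0.0818] [ 7.1900e-02  3.1402e+00 -2.0000e-04] [-0.28 -1.04 -0.94] 45.12983735783406
10.15 [ 0.5542 -0.282   0.0818] [ 7.1900e-02  3.1402e+00 -1.0000e-04] [ 0.04  0.15 -1.21] 44.86561530441704
10.2 [ 0.5542 -0.282   0.0818] [ 7.1900e-02  3.1403e+00 -1.0000e-04] [ 0.01  0.14 -0.05] 45.25338286063406
```

View pics/scene5.png

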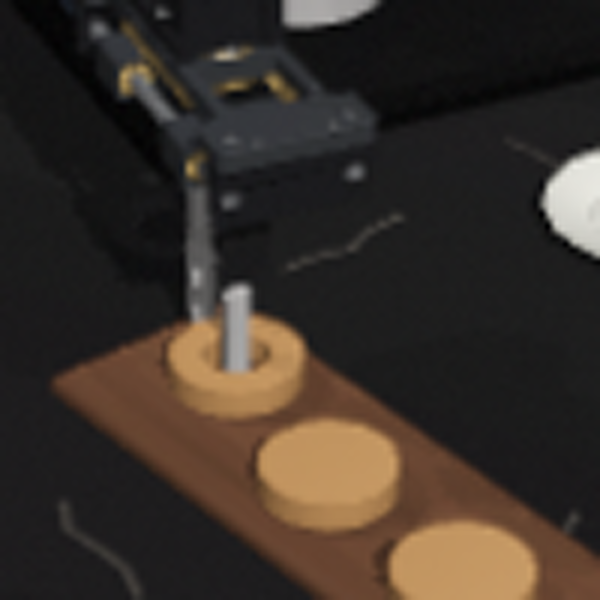

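One prong stands in the ring's hole at about (237,350) in the crop; the other is behind and outside the rim at (203,300). Now I squeeze.

Request:
step_arm --plan '[[[0, 0, 0], [0, 0, 0], 127], [[0, 0, 0], [0, 0, 0], 131], [[0, 0, 0], [0, 0, 0], 135], [[0, 0, 0], [0, 0, 0], 139], [[0, 0, 0], [0, 0, 0], 143], [[0, 0, 0], [0, 0, 0], 147], [[0, 0, 0], [0, 0, 0], 155], [[0, 0, 0], [0, 0, 0], 165], [[0, 0, 0], [0, 0, 0], 165], [[0, 0, 0], [0, 0, 0], 165]]' --squeeze 25

```text
time: 11.5
position: [0.554, -0.282, 0.0816]
tool_rot: [0.072, 3.141, 0.0]
ft_force: [-0.8, -0.6, -0.8]
grip_width: 0.432
```

```bash
python3 - <<'E'
from h import *
im=ctrl.get_image("scene"); r=(215,130,315,230)
cv2.imwrite(f"pics/scene6.png",cv2.resize(im[r[1]:r[3],r[0]:r[2]],None,fx=6,fy=6,interpolation=cv2.INTER_CUBIC)[:,:,::-1])
for i in range(3):
    s=ctrl.get_state();print(s['time'],s['position'].round(4),s['ft_force'].round(2),s['grip_width']*87)
    ctrl.get_image('top')
E
```

```text
11.55 [ 0.554  -0.282   0.0816] [ 0.06 -0.42 -0.06] 37.57744138752914
11.6 [ 0.554  -0.2819  0.0816] [-0.47  0.86 -0.64] 38.0589679140989
11.65 [ 0.554  -0.282   0.0816] [ 0.26 -0.66 -0.22] 37.894067028866935
```

View pics/scene6.png

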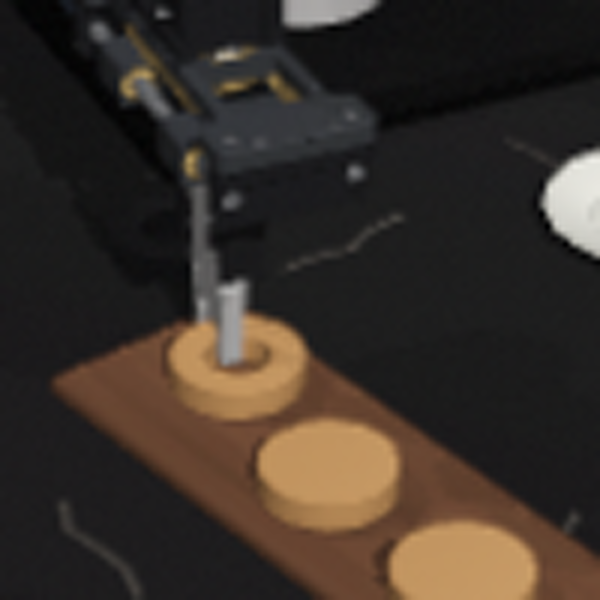

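Request:
step_arm --plan '[[[0, 0, 0], [0, 0, 0], 165], [[0, 0, 0], [0, 0, 0], 165], [[0, 0, 0], [0, 0, -0.003], 165], [[0, 0, 0], [0, 0, -0.008], 165], [[0, 0, 0], [0, 0, -0.014], 165], [[0, 0, 0], [0, 0, -0.022], 165], [[0, 0, 0], [0, 0, -0.03], 165], [[0, 0, 0], [0, 0, -0.037], 165], [[0, 0, 0], [0, 0, -0.04], 165], [[0, 0, 0], [0, 0, -0.04], 165]]' --squeeze 32

```text
time: 12.95
position: [0.5541, -0.282, 0.1218]
tool_rot: [0.072, 3.14, -0.0]
ft_force: [0.6, -0.5, -1.2]
grip_width: 0.428
```

```bash
python3 - <<'E'
from h import *
im=ctrl.get_image("scene"); r=(215,110,315,220)
cv2.imwrite(f"pics/scene7.png",cv2.resize(im[r[1]:r[3],r[0]:r[2]],None,fx=5,fy=5,interpolation=cv2.INTER_CUBIC)[:,:,::-1])
s=ctrl.get_state();print(s['time'],s['position'].round(4),s['ft_force'].round(2),s['grip_width']*87)
E
```

```text
13.0 [ 0.554  -0.2819  0.1215] [ 0.43  0.12 -1.  ] 37.300657691609466
```

View pics/scene7.png

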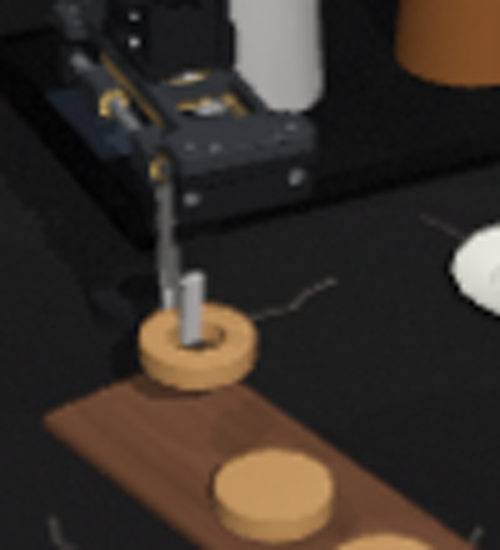

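The ring has come off the board level, held at its rim (about (195,345) in the crop). I continue up.

Request:
step_arm --plan '[[[0, 0, 0], [0, 0, -0.006], 165], [[0, 0, 0], [0, 0, -0.018], 165], [[0, 0, 0], [0, 0, -0.032], 165], [[0, 0, 0], [0, 0, -0.046], 165], [[0, 0, 0], [0, 0, -0.06], 165], [[0, 0, 0], [0, 0, -0.074], 165], [[0, 0, 0], [0, 0, -0.084], 165], [[0, 0, 0], [0, 0, -0.09], 165], [[0, 0, 0], [0, 0, -0.09], 165], [[0, 0, 0], [0, 0, -0.09], 165]]'

```text
time: 14.25
position: [0.5537, -0.2817, 0.211]
tool_rot: [-0.072, -3.14, -0.001]
ft_force: [-0.2, -0.5, -0.5]
grip_width: 0.431
```

Request:
step_arm --plan '[[[0, 0, 0], [0, 0, 0], 165], [[0, 0, 0], [0, 0, 0], 165], [[0, 0, 0], [0, 0, 0], 165], [[0, 0, 0], [0, 0, 0], 165], [[0, 0, 0], [0, 0, 0], 165], [[0, 0, 0], [0, 0, 0], 165], [[0, 0, 0], [0, 0, 0], 165], [[0, 0, 0], [0, 0, 0], 165], [[0, 0, 0], [0, 0, 0], 165], [[0, 0, 0], [0, 0, 0], 165]]'

```text
time: 15.5
position: [0.554, -0.282, 0.2116]
tool_rot: [0.072, 3.141, 0.0]
ft_force: [0.2, 0.5, -0.5]
grip_width: 0.43
```

```bash
python3 - <<'E'
from h import *
im=ctrl.get_image("scene"); r=(190,60,330,260)
cv2.imwrite(f"pics/scene8.png",cv2.resize(im[r[1]:r[3],r[0]:r[2]],None,fx=3,fy=3,interpolation=cv2.INTER_CUBIC)[:,:,::-1])
s=ctrl.get_state();print(s['time'],s['position'].round(4),s['ft_force'].round(2),s['grip_width']*87)
S=Cam('scene')
for q in ctrl.cut_out("scene","ring_center"):
  v,u=np.nonzero(q['pixels']);m=np.array([u.mean(),v.mean()]);print(q['score'],m.round(1))
for z in(.10,.13,.15,.155):print(z,S.proj([[.5545,-.259,z]]))
E
```

```text
15.55 [ 0.554  -0.2819  0.2116] [ 0.19  0.22 -0.4 ] 37.61821300274156
0.79 [242.9 169.2]
0.76 [197.3 198.2]
0.7 [253.3 151.3]
0.68 [270.5 212.1]
0.1 [[254.44846165 166.09417618]]
0.13 [[254.31130732 156.61437131]]
0.15 [[254.21831034 150.16367608]]
0.155 [[254.19486293 148.53430292]]
```

View pics/scene8.png

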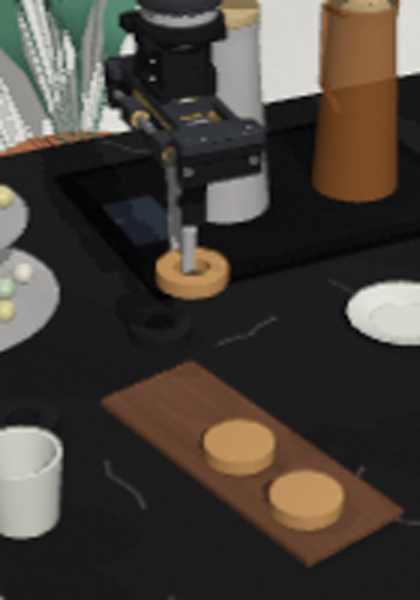

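The ring hangs steady at about z = 0.147 m, at (253,151) in scene. The discs are still in place, so I hand in.

```bash
python3 -c "
from bench import ctrl
print(ctrl.close_job())"
```

```text
the job is handed in; nothing more can be done
None
```

The ring biscuit is held up in the tongs, and I handed the job in at about 15.6 s of the 38 s allowed. I gripped the tongs at 45–46 mm and lifted them out of the caddy. I then lowered one prong into the ring's hole with the other outside the rim, squeezed them shut and raised the biscuit.

**Last checks:**
- **Height:** the ring's centre is about 147 mm above the counter in the scene camera, steady and level.
- **Grip:** the gripper stopped at about 37.6 mm, short of its roughly 31 mm target, so the tongs are closed on the rim rather than on nothing. The grip force is set to 32 N.
- **Solid biscuits:** both still look to be in their places on the board in the last picture. I did not measure their shift.
- **Contact forces:** I could not measure these directly. The wrist force stayed at noise level in every reading, and the pictures show no finger near a biscuit.

The opening on the rim is about 2 mm narrower than the stated jaw angle implies (about 39.6 mm). The two cameras also disagreed by 2–4 mm on the caddy and the ring. Neither affected the result.

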